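# Hang the broad cuff on the bracelet stand

### The arm

A 6-joint arm with a two-finger parallel gripper is mounted at the origin on a cart in front of the work surface, level with it; the furniture and walls round the work are solid. World frame = base frame: x ahead of the robot, y to its left, z up, the work surface at z = 0. Lengths are in m, angles in rad, forces in N, time in s.
With the tool pointing down it reaches from about 0.35 to 0.975 m from the base axis. Payload 4.9 kg.
Tool frame: the origin (TCP) lies between the finger pads; the fingertips stand 17 mm ahead of it and the grasp point (between the pads) lies 2 mm behind it; z points along the fingers, y is the direction in which the jaws open and shut (so a half turn about z gives the same grasp; the last joint's range is limited). The gripper opens to 85 mm and grips with 20 to 120 N. Pads are 22 mm wide; open, the fingers measure 114 mm over their backs; the gripper's body (76 mm by 85 mm) begins 54 mm behind the grasp point. The pads swing forward as they close: fully open they stand 13 mm farther back than shut.
Start: joints at [1.21, 0.053, 1.613, -0, 1.476, -0.119], TCP at [0.15, 0.607, 0.248] pointing down, gripper open.
Joint ranges: [-3.01, 3.01], [-1.01, 2.22], [0.06, 2.58], [-1.02, 4.17], [0.09, 2.62], [-3.14, 3.14]. Speed limits (rad/s): [2.57, 2.57, 3.14, 3.14, 3.14, 3.14].

### API

Orientations are given as a unit quaternion [w, x, y, z].
In Python, from plant import state, grab_frame, camera_model, job_done, find_in, silhouettes, landmark_of gives the robot as it stands.
- The arm moves only by the shell command python3 -m crank 'ROWS'. ROWS is JSON, a list of rows, each an object with "angular": the turn, a rotation vector about the tool's x, y, z each as a share of 5 degrees, from -1 to 1, a list of three; "delta_pos": the shift along the tool's x, y, z each as a share of 3 cm, from -1 to 1, a list of three; "gripper": the opening, from 0 (shut) to 1 (fully open). In form: [{"angular": [ax, ay, az], "delta_pos": [tx, ty, tz], "gripper": gripper}, ...]. A call has 1 to 12 rows; each row shifts and turns the commanded pose from where the row before left it, along the tool's axes as they then stand; what a row does not reach is not made up. A row lasts 1/8 s, in which the tool goes at most 62.5 mm and 10.7 degrees, less where a joint would pass 70% of its speed; a pose out of reach is approached as far as the arm can. A call with a number of a shift or a turn outside -1 to 1 is refused whole. A call with a gripper value outside its range is refused whole. The fingers move at their own pace and stop on an object; the grip force is fixed at half the most. Time passes only in rows, so rows that do not move let the fingers close. It gives the time, the measured TCP pose, the force and the opening at its end, in the units of the state.
- state(): the state, without advancing time (a new reading comes with each control period).
- grab_frame(name): name is "scene" or "side" or "wrist"; returns the picture (420x560x3 uint8, red, green, blue); there is no depth.
- camera_model(name): a dict with "camera_matrix" (3x3 intrinsics, pixels), "rvec" (rotation vector, rad) and "tvec" (3), from world to camera coordinates, as OpenCV has them; the wrist camera has in their place "mount" (4x4, takes a point from camera to tool coordinates, whose origin is the TCP and whose axes are the flange's). Camera axes: x right, y down, z forward; pixel columns grow to the right and rows downward; lengths in m; the calibration is good to about 2 mm. A picture is of the moment at which its call begins: read the wrist's pose just before it. camera_model takes no time and is no camera call.
- job_done(): hands the job in, once; it reports no verdict.
Trained networks look in the newest picture that a camera, given by its name, has taken for a name from the list of things; names that differ only in an ending like _2 or _b are one class to them, and where a whole thing is asked for, a point or a joint stands for the part that bears it (a point fixed in the world has none). Each returns a list of dicts, best first, with "conf" (0 to 1); they miss things now and then, are a little off and sometimes report something else, mostly with a low value. They report only what shows in the picture. A call takes as long as a camera call.
- find_in(camera, target): "bbox" ([left, top, right, bottom] in pixels, round what is visible of it).
- silhouettes(camera, target): "mask" (420x560 bool, what is visible of it) and "bbox" ([left, top, right, bottom] in pixels, round what is visible of it).
- landmark_of(camera, target): "pixel" ([column, row] in pixels: a listed point, or the origin of a listed thing).
The state is a dict: "time": time; "joint_pos": joint angles; "joint_vel": joint speeds; "joint_efforts": joint torques, N m; "tool_pos": TCP position; "tool_rot": TCP orientation; "contact_force": force on the tool from outside, world axes, zero at the start; "ft_torque": the same for the moment, N m; "gripper_width": opening from 0.0 (shut) to 1.0 (fully open).
Only numpy, scipy, OpenCV 4.12 (cv2) and the standard library are available. Lean on these libraries where they do the work, as an engineer would, in place of code of your own. Each camera call takes 0.05 s, during which the arm holds its last target.

### The job

Two finished open cuff bracelets stand on the jeweller's bench, arch up. Hang the broader one over the bar of the little bracelet stand, about the middle of the bar, with one leg on each side of it and the open ends down. Leave the slim cuff where it stands.

Things in the scene. Friction and masses are not known exactly. Their poses are not given: they have to be found in the camera images.
- broad_cuff: The broader of two plain grey steel cuff bracelets: an upside-down U of 4 mm strip, 56 mm wide outside (48 mm inside) along its own x, 30 mm broad along its own y, 62 mm tall; two flat upright legs from the bench to 34 mm, then a half-round arch. About 0.1 kg. Stands on its two open ends. Origin: midway between the legs at the level of the open ends; z points up to the arch. It can be gripped from above across the outsides of the two legs (56 mm).
- broad_cuff_loop (a point): Centre of the broad cuff's arch curve, inside the loop, 34 mm above its open ends and 24 mm below the inside of the arch top; same axes as the cuff.
- slim_cuff: The other cuff, the same U shape, size and metal but only 14 mm broad along its y. Same origin and axes. Stays where it is.
- cuff_stand: Bracelet stand, fixed to the bench: dark wood base 75 x 150 x 12 mm, two thin brass posts 120 mm apart, and a horizontal dark wood bar across them, 14 mm thick, 157 mm long over its brass ball ends. The bar runs along the stand's own y; its axis is 108 mm and its top 115 mm above the bench; the brass post collars reach 116.5 mm. Nothing stands above the bar. Origin: centre of the base's underside, z up.
- bar_mid (a point): Middle of the bar, on its axis, 108 mm above the bench; same axes as the stand.

How it is judged:
At the end, for the whole second after the job is handed in: The broad cuff hangs at rest on the bar, the bar inside its loop and its open ends down (within 40 degrees of upright), its middle within 30 mm of the middle of the bar; the slim cuff is within 30 mm of where it stood (x of broad_cuff_loop in the frame of bar_mid between -0.022 and 0.022 m and y of broad_cuff_loop in the frame of bar_mid between -0.03 and 0.03 m and z of broad_cuff_loop in the frame of bar_mid between -0.03 and -0.005 m and angle between broad_cuff's own z axis and vertical below 0.7 rad and contact force between broad_cuff and cuff_stand above 0.1 N and linear speed of broad_cuff below 0.05 m/s and distance of slim_cuff from where it was at the start of the episode below 0.03 m); the robot touches nothing.
It fails at once if the slim cuff is pushed more than 30 mm or knocked over (distance of slim_cuff from where it was at the start of the episode above 0.03 m or angle between slim_cuff's own z axis and vertical above 0.7 rad).
It also fails if it takes over 35 s, if anything falls off the work surface, if the arm or the gripper's body presses on something with over 40 N, if the wrist force passes 120 N, or if a joint passes its speed limit or range.

## Working session

There is one attempt and no reset: what is moved stays moved. The work goes in short steps, Python scripts to look and compute and a shell command to move; the robot and the scene stay as the last step left them, time stands still between calls to the robot, and variables do not carry over. Pictures are saved under pics/ and viewed, and the job is handed in when it is done.

```bash
ls; mkdir -p pics
cat > h.py <<'E'
import numpy as np, cv2, json
from plant import *
from scipy.spatial.transform import Rotation as R
def cam(name, st=None):
    m=camera_model(name); K=np.array(m["camera_matrix"])
    if "mount" in m:
        q=st["tool_rot"]; T=np.eye(4); T[:3,:3]=R.from_quat([q[1],q[2],q[3],q[0]]).as_matrix(); T[:3,3]=st["tool_pos"]
        M=np.linalg.inv(T@np.array(m["mount"]))
    else:
        M=np.eye(4); M[:3,:3]=cv2.Rodrigues(np.array(m["rvec"],float))[0]; M[:3,3]=np.ravel(m["tvec"])
    return K,M
def proj(c,P):
    K,M=c; P=np.atleast_2d(P); X=P@M[:3,:3].T+M[:3,3]; u=X@K.T; return u[:,:2]/u[:,2:]
def ray(c,px):
    K,M=c; d=np.linalg.inv(K)@np.array([px[0],px[1],1.]); Rm=M[:3,:3]; o=-Rm.T@M[:3,3]; d=Rm.T@d; return o,d/np.linalg.norm(d)
def onz(c,px,z):
    o,d=ray(c,px); return o+d*(z-o[2])/d[2]
def tri(rs):
    A=sum(np.eye(3)-np.outer(d,d) for o,d in rs); b=sum((np.eye(3)-np.outer(d,d))@o for o,d in rs); X=np.linalg.solve(A,b)
    return X,[np.linalg.norm((np.eye(3)-np.outer(d,d))@(X-o)) for o,d in rs]
E
python3 - <<'E'
from h import *
st=state(); print(st["time"],st["tool_pos"],st["tool_rot"],st["gripper_width"])
for n in ["scene","side","wrist"]:
    im=grab_frame(n); cv2.imwrite(f"pics/{n}0.png",im[:,:,::-1])
c={n:cam(n,st) for n in ["scene","side","wrist"]}
for t in ["broad_cuff","broad_cuff_loop","slim_cuff","cuff_stand","bar_mid"]:
    rs=[]
    for n in c:
        r=landmark_of(n,t)
        print(t,n,[(np.round(x["pixel"],1),round(x["conf"],2)) for x in r[:3]])
        if r and r[0]["conf"]>.5: rs.append(ray(c[n],r[0]["pixel"]))
    if len(rs)>1: print("   ",tri(rs))
print(state()["time"])
E
```

```text
pics
0.0 [0.14942648 0.60627442 0.24704897] [-2.68754136e-04  1.20593699e-01  9.92701411e-01 -9.97813503e-04] 1.000847911198009
broad_cuff scene [(array([212.2, 210.2]), 0.68)]
broad_cuff side [(array([289.6, 294.9]), 0.77)]
broad_cuff wrist []
    (array([ 0.44285903, -0.09013523,  0.00583969]), [np.float64(0.0007516894634874025), np.float64(0.0007516894634873539)])
broad_cuff_loop scene [(array([208.1, 199.8]), 0.75)]
broad_cuff_loop side [(array([291.5, 281.6]), 0.94)]
broad_cuff_loop wrist []
    (array([ 0.43926321, -0.08550044,  0.03462782]), [np.float64(0.0001601554513272416), np.float64(0.00016015545132726084)])
slim_cuff scene [(array([252.6, 245.5]), 0.79)]
slim_cuff side [(array([309.4, 257.6]), 0.65)]
slim_cuff wrist []
    (array([ 4.21133525e-01, -2.26128251e-01,  1.27632204e-04]), [np.float64(0.0002973074851920989), np.float64(0.0002973074851921443)])
cuff_stand scene [(array([369.7, 263.5]), 0.94)]
cuff_stand side [(array([274.6, 208.8]), 0.6)]
cuff_stand wrist []
    (array([ 0.52112194, -0.43183161,  0.00367957]), [np.float64(0.00018377636873092543), np.float64(0.00018377636873095793)])
bar_mid scene [(array([383.2, 221.3]), 0.97)]
bar_mid side [(array([274.5, 166.5]), 0.84)]
bar_mid wrist []
    (array([ 0.52486082, -0.43915961,  0.10691415]), [np.float64(0.0022860566961246287), np.float64(0.002286056696124736)])
0.9
```

View pics/scene0.png

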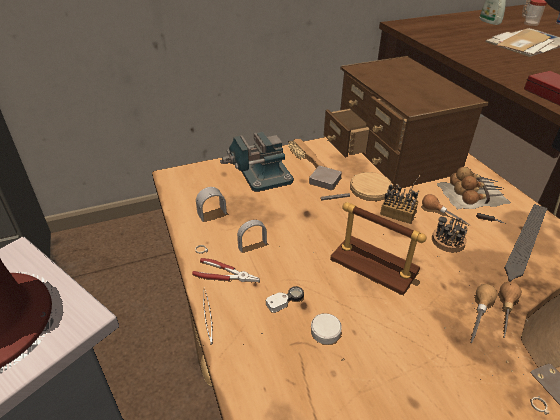

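View pics/side0.png

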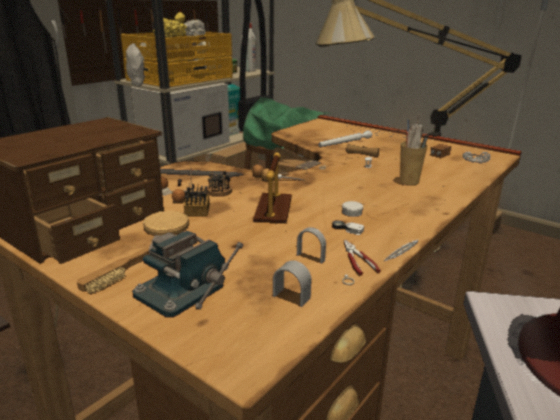

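The broad cuff is at scene (211,203) / side (292,285), the slim one at scene (252,235) / side (311,244), and the stand's bar runs scene (350,208)–(420,238). The networks agree with this. Next I fit poses and yaws to the masks.

```bash
cat > fit.py <<'E'
from h import *
from scipy.optimize import minimize
def cuffpolys(b):
    a=np.linspace(0,np.pi,17)
    o=[(28,0)]+[(28*np.cos(t),34+28*np.sin(t)) for t in a]+[(-28,0)]
    i=[(24,0)]+[(24*np.cos(t),34+24*np.sin(t)) for t in a]+[(-24,0)]
    o=np.array(o)/1e3;i=np.array(i)/1e3;h=b/2e3
    f=[]
    for k in range(len(o)-1):
        q=[]
        for y in(-h,h):
            for p in(o[k],o[k+1],i[k],i[k+1]): q.append((p[0],y,p[1]))
        f.append(np.array(q))
    return f   # convex prisms
def render(c,parts,x,y,z,yaw,S=4):
    m=np.zeros((420*S,560*S),np.uint8); Rz=R.from_euler('z',yaw).as_matrix()
    for p in parts:
        u=proj(c,p@Rz.T+[x,y,z]); h=cv2.convexHull(((u+.5)*S).astype(np.float32)); cv2.fillConvexPoly(m,np.round(h).astype(int),255)
    return cv2.resize(m,(560,420),interpolation=cv2.INTER_AREA)/255.
def box(lx,ly,lz,c):
    return np.array([[c[0]+sx*lx/2,c[1]+sy*ly/2,c[2]+sz*lz/2] for sx in(-1,1) for sy in(-1,1) for sz in(-1,1)])
def standparts():
    P=[box(.075,.150,.012,(0,0,.006)),box(.013,.150,.013,(0,0,.108))]
    for s in(-1,1): P+=[box(.008,.008,.1,(0,s*.06,.06)),box(.016,.012,.016,(0,s*.0725,.108))]
    return P
def fit(cams,masks,parts,x0,yaws,z=0):
    best=None
    def cost(v):
        s=0
        for c,m in zip(cams,masks):
            r=render(c,parts,v[0],v[1],z,v[2],2); s+=1-np.minimum(r,m).sum()/np.maximum(r,m).sum()
        return s
    for y in yaws:
        s0=np.array([x0[0],x0[1],y]); sim=np.array([s0,s0+[.008,0,0],s0+[0,.008,0],s0+[0,0,.25]])
        r=minimize(cost,s0,method='Nelder-Mead',options=dict(initial_simplex=sim,maxfev=150,xatol=2e-4,fatol=1e-4))
        if best is None or r.fun<best.fun: best=r
        print("   ",round(y,2),np.round(r.x,4),round(r.fun,3))
    return best
E
python3 - <<'E'
from fit import *
ns=["scene","side"]; C={n:cam(n) for n in ns}; im={n:grab_frame(n) for n in ns}; ov={n:im[n][:,:,::-1].copy() for n in ns}
for t,parts,x0,per in [("broad_cuff",cuffpolys(30),(.44,-.087),np.pi),("slim_cuff",cuffpolys(14),(.421,-.226),np.pi),("cuff_stand",standparts(),(.522,-.435),np.pi)]:
    ms=[];cs=[]
    for n in ns:
        s=silhouettes(n,t)
        print(t,n,[(round(q["conf"],2),np.round(q["bbox"]),q["mask"].sum()) for q in s[:2]])
        if s: ms.append(s[0]["mask"].astype(float)); cs.append(C[n])
    b=fit(cs,ms,parts,x0,np.arange(-1.2,1.9,.6)); print(t,b.x,b.fun)
    for n in ns:
        r=(render(C[n],parts,b.x[0],b.x[1],0,b.x[2])>.5).astype(np.uint8)
        cv2.drawContours(ov[n],cv2.findContours(r,cv2.RETR_LIST,cv2.CHAIN_APPROX_NONE)[0],-1,(0,255,0),1)
a=cv2.resize(ov["scene"][130:310,170:450],None,fx=2.8,fy=2.8)[:,:]; cv2.imwrite("pics/ov_scene.png",a)
a=cv2.resize(ov["side"][130:320,120:400],None,fx=2.8,fy=2.8); cv2.imwrite("pics/ov_side.png",a)
print(C["side"][0], state()["time"])
E
```

```text
broad_cuff scene [(0.91, array([194., 184., 229., 219.]), np.int64(457))]
broad_cuff side [(0.61, array([273., 261., 312., 306.]), np.int64(797))]
    -1.2 [ 0.4397 -0.0905 -0.3869] 0.267
    -0.6 [ 0.4402 -0.0904 -0.3804] 0.26
    0.0 [ 0.4398 -0.0906 -0.371 ] 0.268
    0.6 [ 0.4403 -0.0904 -0.3783] 0.256
    1.2 [ 0.444  -0.0906  1.3163] 1.218
    1.8 [ 0.4406 -0.0908  2.7469] 0.287
broad_cuff [ 0.44034108 -0.09039662 -0.37832719] 0.25612433770954235
slim_cuff scene [(0.91, array([236., 221., 270., 249.]), np.int64(326)), (0.16, array([196., 187., 226., 224.]), np.int64(501))]
slim_cuff side [(0.71, array([297., 227., 327., 263.]), np.int64(378))]
    -1.2 [ 0.4207 -0.2252 -0.4653] 0.367
    -0.6 [ 0.4207 -0.2252 -0.4644] 0.365
    0.0 [ 0.4207 -0.2242 -0.4471] 0.359
    0.6 [ 0.4206 -0.2246 -0.4629] 0.365
    1.2 [ 0.4305 -0.2314  1.1974] 1.423
    1.8 [ 0.4208 -0.2248  2.6951] 0.359
slim_cuff [ 0.42069657 -0.22423551 -0.44706502] 0.3585550688548408
cuff_stand scene [(0.85, array([332., 203., 426., 297.]), np.int64(3454))]
cuff_stand side [(0.88, array([253., 153., 290., 222.]), np.int64(1322))]
    -1.2 [ 0.5285 -0.4378  0.0679] 0.292
    -0.6 [ 0.5272 -0.4374  0.0566] 0.276
    0.0 [ 0.527  -0.438   0.0626] 0.275
    0.6 [ 0.527  -0.4378  0.0685] 0.274
    1.2 [ 0.5267 -0.4368  0.0642] 0.277
    1.8 [ 0.5268 -0.4381  3.2052] 0.277
cuff_stand [ 0.52700418 -0.43782657  0.06845064] 0.27363377491444774
[[471.04427435   0.         283.97482997]
 [  0.         471.04427435 206.25608601]
 [  0.           0.           1.        ]] 1.3
```

View pics/ov_scene.png

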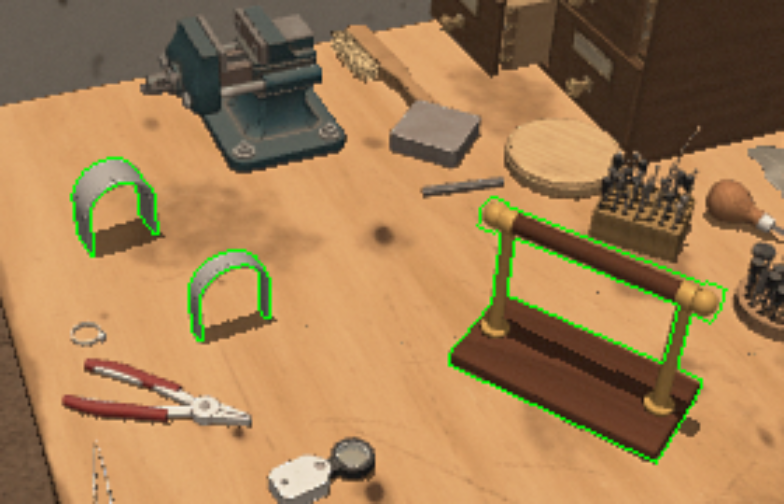

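View pics/ov_side.png

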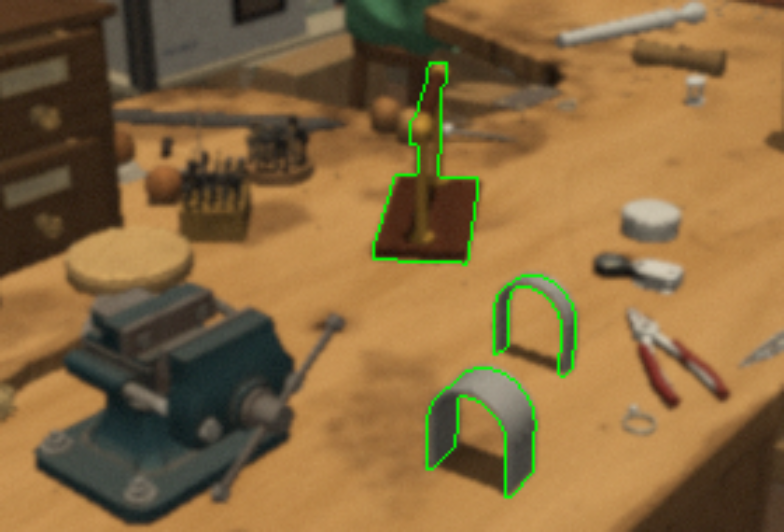

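The overlays match closely in both views. Quick check on obstacles (vise, lamp) before moving.

```bash
python3 - <<'E'
from h import *
C={n:cam(n) for n in ["scene","side"]}
for n,p,z in [("scene",(250,189),0),("scene",(293,180),0),("side",(222,300),0.0),("side",(240,245),.06),("side",(437,125),0),("scene",(370,183),0)]: print(n,p,onz(C[n],p,z).round(3))
# vise handle end: scene approx (222,160)? , side(240,245)/(200,307)
print(tri([ray(C["scene"],(224,160)),ray(C["side"],(200,307))]),tri([ray(C["scene"],(224,160)),ray(C["side"],(240,245))]))
for n in C: print(n,ray(C[n],(280,210)))
E
python3 -m crank '[{"angular":[0,0,0],"delta_pos":[-0.93,-0.88,0],"gripper":1},{"angular":[0,0,0],"delta_pos":[-0.93,-0.88,0],"gripper":1},{"angular":[0,0,0],"delta_pos":[-0.93,-0.88,0],"gripper":1},{"angular":[0,0,0],"delta_pos":[-0.93,-0.88,0],"gripper":1},{"angular":[0,0,0],"delta_pos":[-0.93,-0.88,0],"gripper":1},{"angular":[0,0,0],"delta_pos":[-0.93,-0.88,0],"gripper":1},{"angular":[0,0,0],"delta_pos":[-0.93,-0.88,0],"gripper":1},{"angular":[0,0,0],"delta_pos":[-0.93,-0.88,0],"gripper":1},{"angular":[0,0,0],"delta_pos":[-0.93,-0.88,0],"gripper":1},{"angular":[0,0,0],"delta_pos":[-0.93,-0.88,0],"gripper":1},{"angular":[0,0,0],"delta_pos":[-0.93,-0.88,0],"gripper":1}]'
```

```text
scene (250, 189) [ 0.559 -0.096  0.   ]
scene (293, 180) [ 0.651 -0.152  0.   ]
side (222, 300) [ 0.551 -0.066  0.   ]
side (240, 245) [ 0.537 -0.147  0.06 ]
side (437, 125) [ 0.013 -1.353  0.   ]
scene (370, 183) [ 0.756 -0.3    0.   ]
(array([ 0.56920486, -0.00233454,  0.0328556 ]), [np.float64(0.003964007449186232), np.float64(0.003964007449186274)]) (array([ 0.51449004, -0.07084946,  0.09756165]), [np.float64(0.006675059236640465), np.float64(0.006675059236640523)])
scene (array([-0.05042982, -0.66342636,  0.61099371]), array([ 0.61134153,  0.47919701, -0.62978707]))
side (array([0.36817122, 0.55801517, 0.45430098]), array([ 0.12787849, -0.90198239, -0.41240133]))
time: 2.68
tool_pos: [0.3786, 0.2503, 0.2485]
tool_rot: [0.0, 0.121, 0.993, 0.0]
contact_force: [1.0, 0.4, 0.2]
gripper_width: 0.999
```

```bash
python3 - <<'E'
from h import *
a=cv2.imread("pics/scene0.png")[125:225,180:300]; b=cv2.imread("pics/side0.png")[220:320,130:250]
cv2.imwrite("pics/vz.png",np.vstack([cv2.resize(a,None,fx=3,fy=3),cv2.resize(b,None,fx=3,fy=3)]))
E
python3 -m crank '[{"angular":[0,0,1],"delta_pos":[0,0,0],"gripper":1},{"angular":[0,0,1],"delta_pos":[0,0,0],"gripper":1},{"angular":[0,0,1],"delta_pos":[0,0,0],"gripper":1},{"angular":[0,0,1],"delta_pos":[0,0,0],"gripper":1},{"angular":[0,0,1],"delta_pos":[0,0,0],"gripper":1},{"angular":[0,0,1],"delta_pos":[0,0,0],"gripper":1},{"angular":[0,0,1],"delta_pos":[0,0,0],"gripper":1},{"angular":[0,0,1],"delta_pos":[0,0,0],"gripper":1},{"angular":[0,0,1],"delta_pos":[0,0,0],"gripper":1},{"angular":[0,0,1],"delta_pos":[0,0,0],"gripper":1}]'
```

```text
time: 3.92
tool_pos: [0.3781, 0.2514, 0.2485]
tool_rot: [0.0, 0.53, 0.848, 0.0]
contact_force: [-0.0, 0.3, 0.4]
gripper_width: 1.002
```

View pics/vz.png

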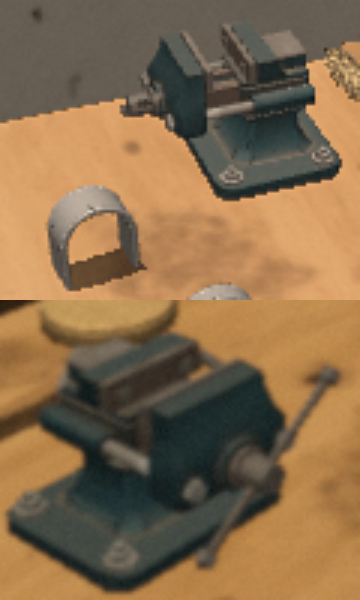

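The vise handle end is the near obstacle: about (0.51,-0.07,0.10), with roughly 2–3 cm clearance to the gripper when it straddles the cuff. I'll check it with the wrist camera.

```bash
python3 -m crank '[{"angular":[0,0,1],"delta_pos":[0,0,0],"gripper":1},{"angular":[0,0,1],"delta_pos":[0,0,0],"gripper":1},{"angular":[0,0,1],"delta_pos":[0,0,0],"gripper":1},{"angular":[0,0,1],"delta_pos":[0,0,0],"gripper":1},{"angular":[0,0,1],"delta_pos":[0,0,0],"gripper":1},{"angular":[0,0,1],"delta_pos":[0,0,0],"gripper":1},{"angular":[0,0,1],"delta_pos":[0,0,0],"gripper":1},{"angular":[0,0,1],"delta_pos":[0,0,0],"gripper":1},{"angular":[0,0,1],"delta_pos":[0,0,0],"gripper":1},{"angular":[0,0,0.54],"delta_pos":[0,0,0],"gripper":1}]'
python3 -m crank '[{"angular":[0,0,0],"delta_pos":[-0.89,0.56,0],"gripper":1},{"angular":[0,0,0],"delta_pos":[-0.89,0.56,0],"gripper":1},{"angular":[0,0,0],"delta_pos":[-0.89,0.56,0],"gripper":1},{"angular":[0,0,0],"delta_pos":[-0.89,0.56,0],"gripper":1},{"angular":[0,0,0],"delta_pos":[-0.89,0.56,0],"gripper":1},{"angular":[0,0,0],"delta_pos":[-0.89,0.56,0],"gripper":1},{"angular":[0,0,0],"delta_pos":[-0.89,0.56,0],"gripper":1},{"angular":[0,0,0],"delta_pos":[-0.89,0.56,0],"gripper":1},{"angular":[0,0,0],"delta_pos":[-0.89,0.56,0],"gripper":1},{"angular":[0,0,0],"delta_pos":[-0.89,0.56,0],"gripper":1},{"angular":[0,0,0],"delta_pos":[-0.89,0.56,0],"gripper":1}]'
python3 - <<'E'
from fit import *
st=state(); im=grab_frame("wrist"); c=cam("wrist",st); ov=im[:,:,::-1].copy()
print(st["tool_pos"],st["tool_rot"],st["joint_pos"])
s=silhouettes("wrist","broad_cuff"); print([(x["conf"],x["bbox"]) for x in s])
if s:
    b=fit([c],[s[0]["mask"].astype(float)],cuffpolys(30),(.44,-.09),[-.38]); print(b.x,b.fun)
r=(render(c,cuffpolys(30),.4403,-.0904,0,-.378)>.5).astype(np.uint8)
cv2.drawContours(ov,cv2.findContours(r,cv2.RETR_LIST,cv2.CHAIN_APPROX_NONE)[0],-1,(0,255,0),1)
cv2.imwrite("pics/w1.png",ov)
E
```

```text
time: 5.18
tool_pos: [0.3781, 0.2514, 0.2484]
tool_rot: [0.0, 0.827, 0.562, 0.0]
contact_force: [1.0, 0.4, -0.2]
gripper_width: 0.997
time: 6.55
tool_pos: [0.4421, -0.0908, 0.2485]
tool_rot: [0.0, 0.827, 0.562, 0.0]
contact_force: [0.2, 1.0, -0.5]
gripper_width: 1.0
[ 0.44214192 -0.09076028  0.24848739] [1.92193216e-04 8.26900862e-01 5.62347662e-01 1.86850671e-04] [-3.67654873e-01 -3.84811284e-01  1.99926948e+00  8.83459048e-05
  1.52660567e+00  8.69317126e-03]
[(0.87, [245.0, 167.3, 296.3, 209.5])]
    -0.38 [ 0.4416 -0.0905 -0.4111] 0.044
[ 0.44158832 -0.09052728 -0.41106934] 0.04424781076421136
```

View pics/w1.png

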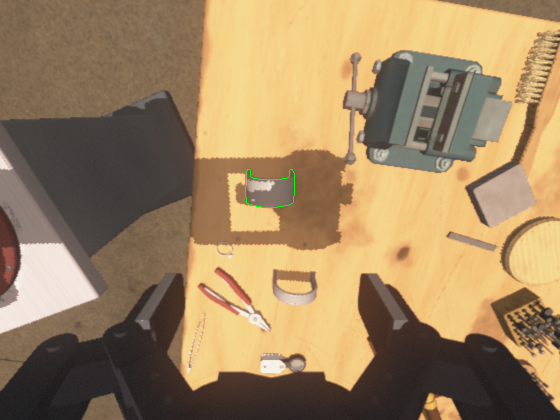

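Run:
```python
from h import *
st=state(); c=cam("wrist",st); s=cam("side")
for a,b in [((350,158),(239,245)),((355,58),(199,307))]:
    X,e=tri([ray(c,a),ray(s,b)]); d=X-[.441,-.0905,0]; th=-.4
    print(X.round(3),np.round(e,4),"along",d[0]*np.cos(th)+d[1]*np.sin(th),"across",-d[0]*np.sin(th)+d[1]*np.cos(th))
```

```text
[ 0.523 -0.079  0.098] [0.0005 0.0005] along 0.07141199817801099 across 0.042578104202397535
[ 0.569 -0.     0.032] [0.0014 0.0014] along 0.08240925159572579 across 0.13286763526164885
```

Handle end is confirmed 71 mm out along the jaw axis and 43 mm to the side, so it is clear. The wrist fit agrees with the earlier pose to about 1 mm, so I descend.

```bash
python3 -m crank '[{"angular":[0,0,0.25],"delta_pos":[0,-0.03,0.95],"gripper":1},{"angular":[0,0,0],"delta_pos":[0,0,0.95],"gripper":1},{"angular":[0,0,0],"delta_pos":[0,0,0.95],"gripper":1},{"angular":[0,0,0],"delta_pos":[0,0,0.95],"gripper":1},{"angular":[0,0,0],"delta_pos":[0,0,0.95],"gripper":1},{"angular":[0,0,0],"delta_pos":[0,0,0.95],"gripper":1},{"angular":[0,0,0],"delta_pos":[0,0,0.95],"gripper":1},{"angular":[0,0,0],"delta_pos":[0,0,0.5],"gripper":1},{"angular":[0,0,0],"delta_pos":[0,0,0.2],"gripper":1},{"angular":[0,0,0],"delta_pos":[0,0,0],"gripper":1}]'
python3 - <<'E'
from h import *
a=grab_frame("side"); b=grab_frame("scene")
cv2.imwrite("pics/g1.png",np.hstack([cv2.resize(a[180:320,200:340],(390,390)),cv2.resize(b[120:260,150:290],(390,390))])[:,:,::-1])
E
```

```text
time: 7.9
tool_pos: [0.4416, -0.0893, 0.0282]
tool_rot: [0.0, 0.833, 0.553, 0.0]
contact_force: [0.1, 0.2, 0.0]
gripper_width: 1.002
```

View pics/g1.png

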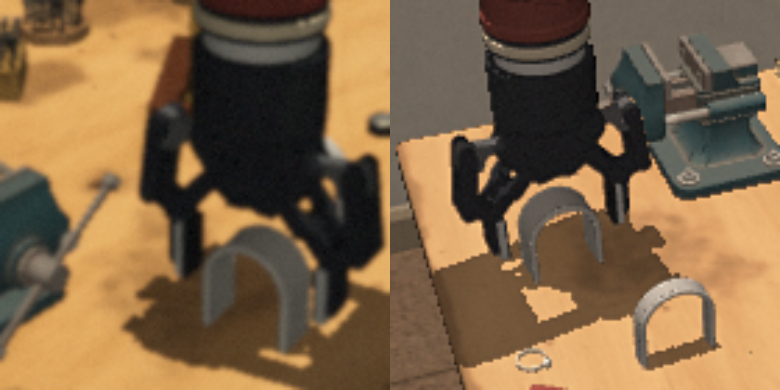

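The fingers straddle the cuff's legs, one on each side, and the vise handle is clear. Close.

```bash
python3 -m crank '[{"angular":[0,0,0],"delta_pos":[0,0,0],"gripper":0},{"angular":[0,0,0],"delta_pos":[0,0,0],"gripper":0},{"angular":[0,0,0],"delta_pos":[0,0,0],"gripper":0},{"angular":[0,0,0],"delta_pos":[0,0,0],"gripper":0},{"angular":[0,0,0],"delta_pos":[0,0,0],"gripper":0},{"angular":[0,0,0],"delta_pos":[0,0,0],"gripper":0}]'
```

```text
time: 8.75
tool_pos: [0.4422, -0.0897, 0.0289]
tool_rot: [0.001, 0.833, 0.553, 0.001]
contact_force: [-0.3, 0.4, 7.0]
gripper_width: 0.641
```

```bash
python3 -m crank '[{"angular":[0,0,0],"delta_pos":[0,0,-0.5],"gripper":0},{"angular":[0,0,0],"delta_pos":[0,0,-0.9],"gripper":0},{"angular":[0,0,0],"delta_pos":[0,0,-0.9],"gripper":0},{"angular":[0,0,0],"delta_pos":[0,0,-0.9],"gripper":0},{"angular":[0,0,0],"delta_pos":[0,0,-0.9],"gripper":0},{"angular":[0,0,-0.9],"delta_pos":[0,0,-0.9],"gripper":0},{"angular":[0,0,-0.9],"delta_pos":[0,0,-0.9],"gripper":0},{"angular":[0,0,-0.9],"delta_pos":[0,0,-0.5],"gripper":0},{"angular":[0,0,-0.9],"delta_pos":[0,0,0],"gripper":0},{"angular":[0,0,-0.9],"delta_pos":[0,0,0],"gripper":0},{"angular":[0,0,-0.82],"delta_pos":[0,0,0],"gripper":0}]'
python3 - <<'E'
from h import *
st=state(); q=st["tool_rot"]; M=R.from_quat([q[1],q[2],q[3],q[0]]).as_matrix(); p=np.array(st["tool_pos"])
print(M.round(3),np.degrees(np.arctan2(M[1,1],M[0,1])),(M.T@(np.array([.527,-.438,p[2]])-p)).round(4),st["gripper_width"],st["joint_pos"])
a=grab_frame("side"); b=grab_frame("scene")
cv2.imwrite("pics/g2.png",np.hstack([cv2.resize(a[120:320,160:360],(390,390)),cv2.resize(b[90:290,150:350],(390,390))])[:,:,::-1])
E
```

```text
time: 10.12
tool_pos: [0.4407, -0.0892, 0.22]
tool_rot: [-0.0, 0.682, 0.731, -0.0]
contact_force: [-0.1, -0.3, -0.5]
gripper_width: 0.647
[[-0.069  0.998 -0.   ]
 [ 0.998  0.069  0.   ]
 [ 0.    -0.    -1.   ]] 3.9334226826644794 [-3.539e-01  6.210e-02 -1.000e-04] 0.6472896733176245 [-3.65379320e-01 -3.70739772e-01  2.03625416e+00 -9.57373090e-06
  1.47654094e+00 -4.34029554e-01]
```

View pics/g2.png

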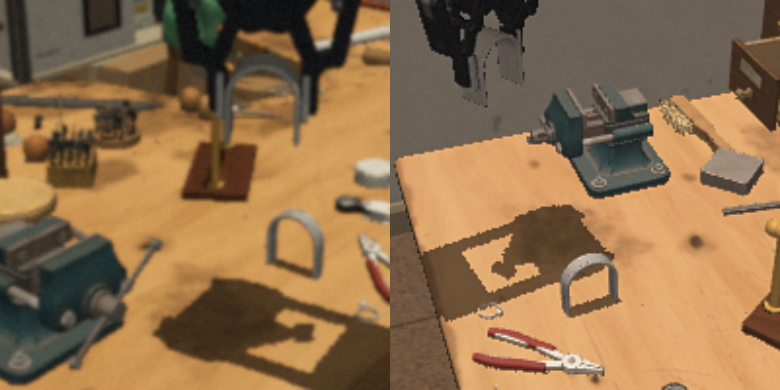

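The cuff is held upright in the gripper. Carry it over the bar.

```bash
python3 -m crank '[{"angular":[0,0,0],"delta_pos":[-0.98,0.17,0],"gripper":0},{"angular":[0,0,0],"delta_pos":[-0.98,0.17,0],"gripper":0},{"angular":[0,0,0],"delta_pos":[-0.98,0.17,0],"gripper":0},{"angular":[0,0,0],"delta_pos":[-0.98,0.17,0],"gripper":0},{"angular":[0,0,0],"delta_pos":[-0.98,0.17,0],"gripper":0},{"angular":[0,0,0],"delta_pos":[-0.98,0.17,0],"gripper":0},{"angular":[0,0,0],"delta_pos":[-0.98,0.17,0],"gripper":0},{"angular":[0,0,0],"delta_pos":[-0.98,0.17,0],"gripper":0},{"angular":[0,0,0],"delta_pos":[-0.98,0.17,0],"gripper":0},{"angular":[0,0,0],"delta_pos":[-0.98,0.17,0],"gripper":0},{"angular":[0,0,0],"delta_pos":[-0.98,0.17,0],"gripper":0},{"angular":[0,0,0],"delta_pos":[-0.98,0.17,0],"gripper":0}]'
python3 -m crank '[{"angular":[0,0,0],"delta_pos":[0,0,0],"gripper":0}]'
python3 - <<'E'
from fit import *
st=state(); p=np.array(st["tool_pos"]); print(p)
C={n:cam(n) for n in ["scene","side"]}; im={n:grab_frame(n) for n in C}
for n in C:
    ov=im[n][:,:,::-1].copy()
    for parts,v in [(standparts(),(.527,-.438,0,.068)),(cuffpolys(30),(p[0],p[1],p[2]-.0285,.068))]:
        r=(render(C[n],parts,*v)>.5).astype(np.uint8)
        cv2.drawContours(ov,cv2.findContours(r,cv2.RETR_LIST,cv2.CHAIN_APPROX_NONE)[0],-1,(0,255,0),1)
    u=proj(C[n],[[.527,-.438,.13]])[0].astype(int); x,y=max(u[0]-80,0),max(u[1]-80,0)
    cv2.imwrite(f"pics/p_{n}.png",cv2.resize(ov[y:y+180,x:x+160],None,fx=3,fy=3))
for t in ["broad_cuff_loop","bar_mid"]:
    l=[landmark_of(n,t) for n in C]; print(t,[(q[0]["pixel"],q[0]["conf"]) for q in l if q])
    if all(l): print(tri([ray(C[n],q[0]["pixel"]) for n,q in zip(C,l)]))
E
```

```text
time: 11.72
tool_pos: [0.5256, -0.4381, 0.2197]
tool_rot: [-0.0, 0.684, 0.73, 0.0]
contact_force: [0.1, 0.6, -0.4]
gripper_width: 0.641
time: 11.85
tool_pos: [0.5253, -0.4387, 0.2194]
tool_rot: [-0.0, 0.684, 0.729, -0.0]
contact_force: [-0.4, 0.6, -0.9]
gripper_width: 0.645
[ 0.52534262 -0.43868796  0.21937042]
broad_cuff_loop [([391.4, 167.3], 0.97), ([279.3, 115.3], 0.57)]
(array([ 0.51502438, -0.43908259,  0.22408907]), [np.float64(0.0023429804319650377), np.float64(0.0023429804319650164)])
bar_mid [([382.5, 218.0], 0.83), ([273.8, 163.7], 0.55)]
(array([ 0.525575  , -0.43683852,  0.11361555]), [np.float64(0.001440134148871614), np.float64(0.0014401341488715657)])
```

View pics/p_scene.png

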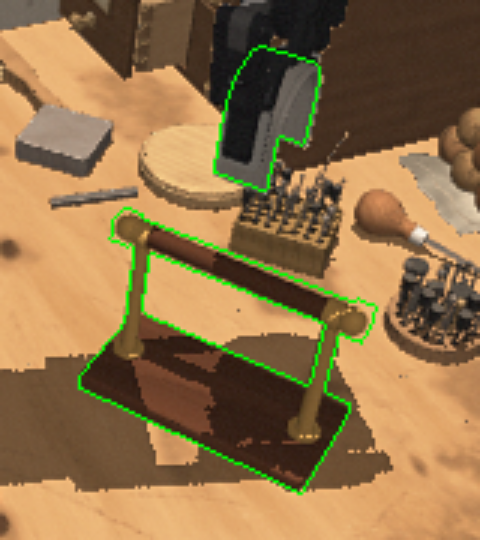

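View pics/p_side.png

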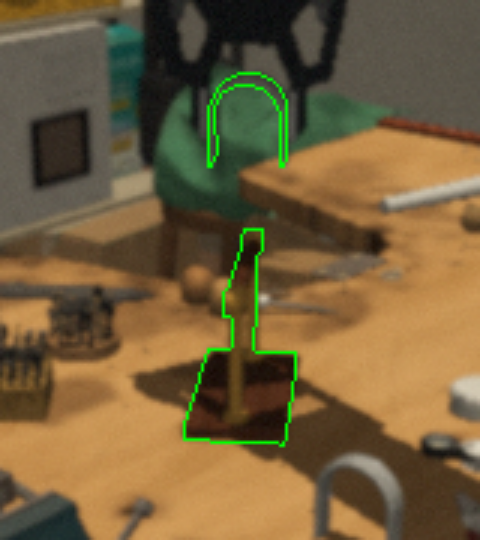

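The predicted outline coincides with the held cuff in both views, centred over the bar. Lower until the ends have just passed the bar, then look.

```bash
python3 -m crank '[{"angular":[0,0,0],"delta_pos":[0,0.05,0.7],"gripper":0},{"angular":[0,0,0],"delta_pos":[0,0,0.8],"gripper":0},{"angular":[0,0,0],"delta_pos":[0,0,0.7],"gripper":0},{"angular":[0,0,0],"delta_pos":[0,0,0.5],"gripper":0},{"angular":[0,0,0],"delta_pos":[0,0,0.3],"gripper":0},{"angular":[0,0,0],"delta_pos":[0,0,0],"gripper":0}]'
python3 - <<'E'
from h import *
a=grab_frame("side"); b=grab_frame("scene")
cv2.imwrite("pics/g3.png",np.hstack([cv2.resize(a[90:230,210:350],(390,390)),cv2.resize(b[150:310,310:470],(390,390))])[:,:,::-1])
E
```

```text
time: 12.9
tool_pos: [0.527, -0.437, 0.1291]
tool_rot: [-0.001, 0.683, 0.73, 0.0]
contact_force: [-0.2, -0.2, -0.8]
gripper_width: 0.643
```

View pics/g3.png

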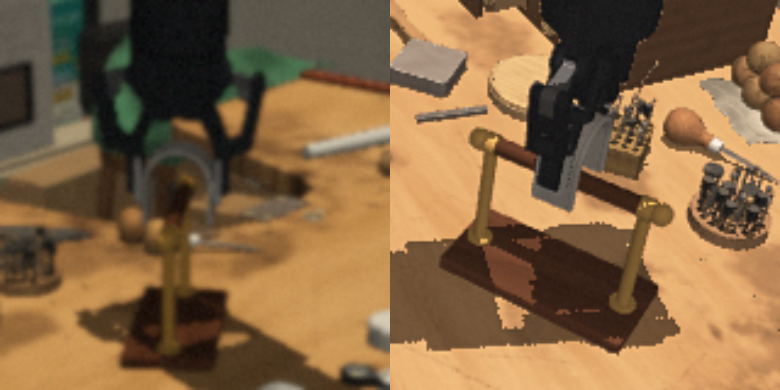

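The bar lies between the legs in both views. Lower the rest of the way.

```bash
python3 -m crank '[{"angular":[0,0,0],"delta_pos":[0,0,0.4],"gripper":0},{"angular":[0,0,0],"delta_pos":[0,0,0.4],"gripper":0},{"angular":[0,0,0],"delta_pos":[0,0,0.3],"gripper":0},{"angular":[0,0,0],"delta_pos":[0,0,0.2],"gripper":0},{"angular":[0,0,0],"delta_pos":[0,0,0.05],"gripper":0},{"angular":[0,0,0],"delta_pos":[0,0,0],"gripper":0}]'
python3 -m crank '[{"angular":[0,0,0],"delta_pos":[0,0,0.04],"gripper":0},{"angular":[0,0,0],"delta_pos":[0,0,0],"gripper":0}]'
```

```text
time: 13.75
tool_pos: [0.5272, -0.4373, 0.0895]
tool_rot: [0.0, 0.683, 0.73, -0.0]
contact_force: [0.6, 0.6, -0.9]
gripper_width: 0.648
time: 14.0
tool_pos: [0.5273, -0.4373, 0.0884]
tool_rot: [0.0, 0.683, 0.73, -0.0]
contact_force: [-0.4, -0.1, -1.4]
gripper_width: 0.647
```

```bash
python3 -m crank '[{"angular":[0,0,0],"delta_pos":[0,0,0.04],"gripper":0},{"angular":[0,0,0],"delta_pos":[0,0,0],"gripper":0}]'
python3 -m crank '[{"angular":[0,0,0],"delta_pos":[0,0,0],"gripper":0.75},{"angular":[0,0,0],"delta_pos":[0,0,0],"gripper":0.85},{"angular":[0,0,0],"delta_pos":[0,0,0],"gripper":1},{"angular":[0,0,0],"delta_pos":[0,0,0],"gripper":1},{"angular":[0,0,0],"delta_pos":[0,0,0],"gripper":1},{"angular":[0,0,0],"delta_pos":[0,0,0],"gripper":1}]'
python3 - <<'E'
from h import *
a=grab_frame("side"); b=grab_frame("scene")
cv2.imwrite("pics/g4.png",np.hstack([cv2.resize(a[90:230,210:350],(390,390)),cv2.resize(b[150:310,310:470],(390,390))])[:,:,::-1])
E
```

```text
time: 14.25
tool_pos: [0.5271, -0.4372, 0.0868]
tool_rot: [-0.0, 0.683, 0.73, 0.0]
contact_force: [0.3, -0.3, -1.2]
gripper_width: 0.648
time: 15.0
tool_pos: [0.5271, -0.4372, 0.0869]
tool_rot: [-0.0, 0.683, 0.73, -0.0]
contact_force: [0.4, 0.3, -1.1]
gripper_width: 1.002
```

View pics/g4.png

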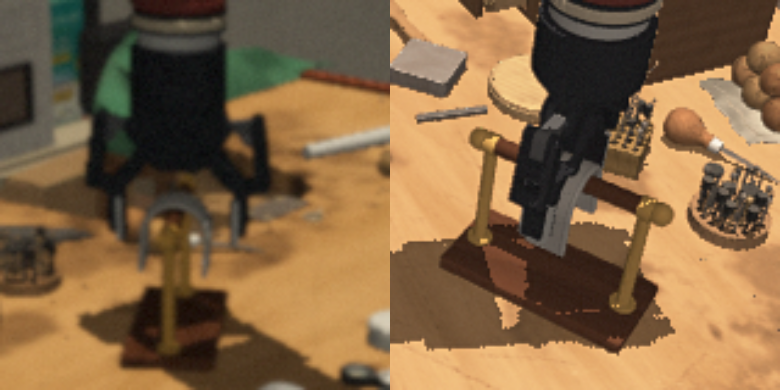

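The cuff hangs on the bar and the open fingers are clear of both legs. Retreat straight up.

```bash
python3 -m crank '[{"angular":[0,0,0],"delta_pos":[0,0,-0.3],"gripper":1},{"angular":[0,0,0],"delta_pos":[0,0,-0.6],"gripper":1},{"angular":[0,0,0],"delta_pos":[0,0,-0.9],"gripper":1},{"angular":[0,0,0],"delta_pos":[0,0,-0.9],"gripper":1},{"angular":[0,0,0],"delta_pos":[0,0,-0.9],"gripper":1},{"angular":[0,0,0],"delta_pos":[0,0,-0.9],"gripper":1},{"angular":[0,0,0],"delta_pos":[0,0,-0.5],"gripper":1},{"angular":[0,0,0],"delta_pos":[0,0,0],"gripper":1},{"angular":[0,0,0],"delta_pos":[0,0,0],"gripper":1},{"angular":[0,0,0],"delta_pos":[0,0,0],"gripper":1}]'
cat > chk.py <<'E'
from fit import *
import sys
C={n:cam(n) for n in ["scene","side"]}; im={n:grab_frame(n) for n in C}
for t in ["broad_cuff_loop","slim_cuff","bar_mid"]:
    l=[landmark_of(n,t) for n in C]; print(t,[(q[0]["pixel"],q[0]["conf"]) for q in l if q])
    if all(l): print(tri([ray(C[n],q[0]["pixel"]) for n,q in zip(C,l)]))
a,b=im["side"],im["scene"]
cv2.imwrite(f"pics/{sys.argv[1]}.png",np.hstack([cv2.resize(a[120:270,200:350],(390,390)),cv2.resize(b[150:310,310:470],(390,390))])[:,:,::-1])
print(state()["time"])
E
python3 chk.py g5
```

```text
time: 16.35
tool_pos: [0.5266, -0.4367, 0.235]
tool_rot: [-0.001, 0.683, 0.73, 0.0]
contact_force: [-0.9, 0.7, 0.2]
gripper_width: 0.999
broad_cuff_loop [([381.6, 230.7], 0.56), ([273.3, 171.8], 0.5)]
(array([ 0.52521301, -0.44113942,  0.09032074]), [np.float64(0.0016706463408741894), np.float64(0.001670646340874214)])
slim_cuff [([250.5, 245.9], 0.89), ([307.7, 255.8], 0.93)]
(array([ 0.4210459 , -0.2245797 ,  0.00215078]), [np.float64(0.004362061342574782), np.float64(0.004362061342574771)])
bar_mid [([379.8, 221.6], 0.59), ([275.2, 164.1], 0.97)]
(array([ 0.52064197, -0.43627529,  0.1111285 ]), [np.float64(0.0010755554416385584), np.float64(0.0010755554416384786)])
16.75
```

View pics/g5.png

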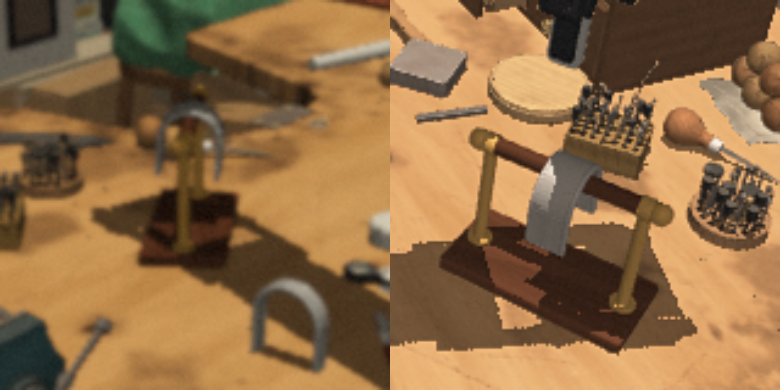

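The cuff hangs over the middle of the bar, ends down, and the slim cuff is unmoved. I wait briefly to see that it is at rest.

```bash
python3 -m crank '[{"angular":[0,0,0],"delta_pos":[0,0,0],"gripper":1},{"angular":[0,0,0],"delta_pos":[0,0,0],"gripper":1},{"angular":[0,0,0],"delta_pos":[0,0,0],"gripper":1},{"angular":[0,0,0],"delta_pos":[0,0,0],"gripper":1},{"angular":[0,0,0],"delta_pos":[0,0,0],"gripper":1},{"angular":[0,0,0],"delta_pos":[0,0,0],"gripper":1},{"angular":[0,0,0],"delta_pos":[0,0,0],"gripper":1},{"angular":[0,0,0],"delta_pos":[0,0,0],"gripper":1},{"angular":[0,0,0],"delta_pos":[0,0,0],"gripper":1},{"angular":[0,0,0],"delta_pos":[0,0,0],"gripper":1}]' | head -1
python3 - <<'E'
from h import *
L=[]
for i in range(8): L.append(grab_frame("side")[140:200,245:305].astype(int)); 
print([np.abs(x-L[0]).mean().round(2) for x in L],state()["time"])
E
python3 chk.py g6
```

```text
time: 18.0
[np.float64(0.0), np.float64(2.33), np.float64(2.33), np.float64(2.35), np.float64(2.36), np.float64(2.37), np.float64(2.37), np.float64(2.33)] 18.4
broad_cuff_loop [([380.1, 230.4], 0.69), ([276.0, 171.2], 0.71)]
(array([ 0.51953312, -0.44014573,  0.09327886]), [np.float64(0.0006716798900490584), np.float64(0.0006716798900491977)])
slim_cuff [([249.0, 245.8], 0.83), ([309.5, 258.9], 0.79)]
(array([ 0.41884745, -0.22042652, -0.00056679]), [np.float64(0.0022263443536778816), np.float64(0.0022263443536779132)])
bar_mid [([383.3, 221.0], 0.97), ([273.2, 164.1], 0.76)]
(array([ 0.52616939, -0.43984328,  0.11009039]), [np.float64(0.00045488270912383174), np.float64(0.0004548827091238134)])
18.8
```

View pics/g6.png

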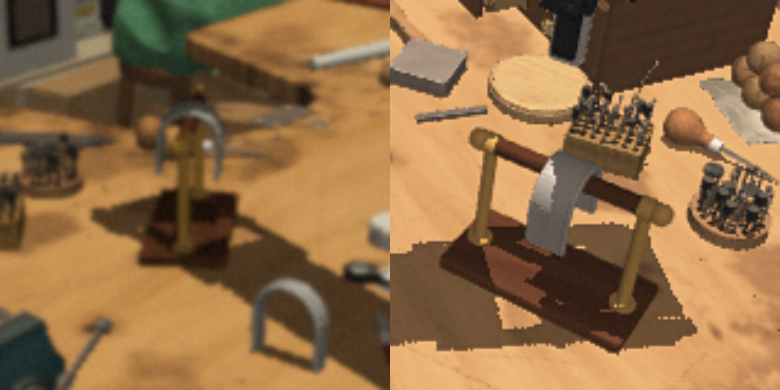

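The picture matches the one from 2 s earlier, and the frame differences are constant sensor noise, so the cuff is at rest.

```bash
python3 -c "
from plant import *
print(job_done())"
```

```text
the job is handed in; nothing more can be done
None
```

The broad cuff hangs over the middle of the bar, one leg on each side, open ends down. I handed the job in at about 19 s of the 35 s allowed.

I gripped it across the outsides of its legs, carried it over the bar, lowered and released it, and backed the open gripper straight up.

**Position of the broad cuff:** the last two-view check puts its loop centre about 7 mm off the bar's middle across the bar, under 1 mm along it, and 17 mm below its axis. All three are within the limits, and the 17 mm matches what the given sizes predict.

**At rest:** the picture did not change over 2 s, apart from constant noise between frames.

**Slim cuff:** the measured position moved about 6 mm between first and last check. That is within the networks' scatter, and it was never touched.

**Disagreements:** the networks' point readings scattered by up to about 1 cm. One put the loop centre about 10 mm off in x before lowering. I went by the outline fits to the silhouettes instead, which matched the pictures in both views. The contact force between cuff and stand could not be measured directly; that the cuff rests on the bar comes from the pictures.

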